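# Stand the finished grey panel up to dry

## Task

Pick out the grey-blue painted panel with the cream leaf patch, which lies flat on the table, and stand it upright on one of its short edges in the middle of the cork mat, so that it stands there by itself. Leave the ochre and the wine-red panels lying where they are.

Things in the scene. Friction and masses are not known exactly. Their poses are not given: they have to be found in the camera images.
- grey_panel_center (a point): Centre of the panel to stand up: loose wooden block, about 90 g, 58 mm wide (own x, the way to grip it), 96 long (own y), 30 thick (own z). Pale wood sides; grey-blue face (+z), cream leaf patch, black strokes. Starts flat, face up, centre 15 mm up, long axis within 25 degrees of world y. Stood on either 58 x 30 end, own y is vertical, centre 48 mm above its support. It may face any way.
- mat_top (a point): centre of the top of the cork mat: a fixed flat square 130 x 130 mm, 4 mm thick (this point is 4 mm above the table), its sides along its x and y axes, tan cork with a thin wine-red border; z is up. It lies clear of the panels.
- ochre_panel_center (a point): centre of a bystander panel of the same size and axes, ochre-yellow face with black bars, lying flat; leave it where it is
- wine_panel_center (a point): centre of a bystander panel of the same size and axes, dark wine-red face with a cream diamond, lying flat; leave it where it is
Things that resemble listed ones, but are neither listed nor needed, are in the scene too. What is shaped like the part that bears grey_panel_center but green or purple is not meant.

How it is judged:
At the end, for the whole second after the job is handed in: The grey-blue panel stands by itself on a short edge on the cork mat, its long axis within 10 degrees of vertical and its centre within 30 mm of the mat's centre (seen from above) and 40 to 56 mm above the mat's top; the ochre and wine-red panels are within 30 mm of where they started (angle between the y axis of grey_panel_center and the z axis of mat_top, either way round below 0.175 rad and horizontal distance between grey_panel_center and mat_top below 0.03 m and z of grey_panel_center in the frame of mat_top between 0.04 and 0.056 m and distance of each of ochre_panel_center, wine_panel_center from where it was at the start of the episode below 0.03 m); the robot touches nothing.
It fails at once if the ochre panel is moved by more than 30 mm (distance of ochre_panel_center from where it was at the start of the episode above 0.03 m).
It fails at once if the wine-red panel is moved by more than 30 mm (distance of wine_panel_center from where it was at the start of the episode above 0.03 m).
It also fails if it takes over 42 s, if anything falls off the work surface, if the arm or the gripper's body presses on something with over 40 N, if the wrist force passes 120 N, or if a joint passes its speed limit or range.

## Robot

A 6-joint arm with a two-finger parallel gripper is mounted at the origin on the work surface. World frame = base frame: x ahead of the robot, y to its left, z up, the work surface at z = 0. Lengths are in m, angles in rad, forces in N, time in s.
With the tool pointing down it reaches from about 0.2 to 0.875 m from the base axis. Payload 3.4 kg.
Tool frame: the origin (TCP) lies at the very end of the fingers, on their centre line; the grasp point (between the pads) lies 19 mm behind it; z points along the fingers, y is the direction in which the jaws open and shut (so a half turn about z gives the same grasp; the last joint's range is limited). The gripper opens to 94 mm and grips with 3 to 60 N. Pads are 16 mm wide; open, the fingers measure 119 mm over their backs; the gripper's body (75 mm by 177 mm) begins 78 mm behind the grasp point.
Start: joints at [1.166, 0.276, 1.505, -0, 1.361, -0.121], TCP at [0.161, 0.552, 0.205] pointing down, gripper open.
Joint ranges: [-2.89, 2.89], [-0.75, 2.08], [0.22, 2.7], [-1.18, 4.32], [0.11, 2.71], [-2.7, 2.7]. Speed limits (rad/s): [2.57, 2.57, 3.14, 3.14, 3.14, 3.14].

## Interface

Orientations are given as a 3x3 rotation matrix whose columns are the frame's x, y, z axes.
In Python, from plant import r gives the robot as it stands. The module is installed in compiled form; this text tells all that it offers.
- The arm moves only by the tool play_rows, never from a script. Its argument "series" is a list of rows, each an object of numbers: "dx", "dy", "dz": the shift along the tool's x, y, z in m; "rx", "ry", "rz": the turn, a rotation vector about the tool's x, y, z in degrees; "claw": the closure in counts, from 0 (fully open) to 255 (shut). A call has 1 to 5 rows; each row is the pose to reach, as a shift and turn from the pose commanded when the call began, along the tool's axes at that moment; what a row does not reach only later rows make up. A row lasts 1/8 s, in which the tool goes at most 62.5 mm and 10.7 degrees, less where a joint would pass 70% of its speed; a pose out of reach is approached as far as the arm can. A call with a gripper value outside its range is refused whole. The fingers move at their own pace and stop on an object; "grip_force" is the grip in N (left out, the last holds). Time passes only in rows, so rows that repeat a pose let the fingers close. It gives the time, the measured TCP pose, the force and the opening at its end, in the units of the state.
- r.get_obs(): the state, without advancing time (a new reading comes with each control period).
- r.read_camera(name): name is "scene" or "top" or "wrist"; returns a dict with "pixels" (400x640x3 uint8, red, green, blue), "vfov" (degrees; the focal length in pixels is half the picture's height over the tangent of half this angle, whatever the lens; pixels are square), "cx", "cy" (the principal point, pixels), "distortion" ([k1, k2, p1, p2, k3] as OpenCV has them; the pictures are not rectified), "T" (4x4, takes a point from camera to world coordinates). Camera axes: x right, y down, z forward; pixel columns grow to the right and rows downward; lengths in m; the calibration is good to about 2 mm. A picture is of the moment at which its call begins. There is no depth.
- r.hand_in(): hands the job in, once; it reports no verdict.
The state is a dict: "clock": time; "joint_pos": joint angles; "qd": joint speeds; "joint_torque": joint torques, N m; "position": TCP position; "ee_rot": TCP orientation; "force": force on the tool from outside, world axes, zero at the start; "ft_torque": the same for the moment, N m; "width": opening from 0.0 (shut) to 1.0 (fully open).
Only numpy, scipy, OpenCV 4.12 (cv2) and the standard library are available. Lean on these libraries where they do the work, as an engineer would, in place of code of your own. Each camera call takes 0.05 s, during which the arm holds its last target.

## Working session

There is one attempt and no reset: what is moved stays moved. The work goes in short steps, Python scripts to look and compute and a tool call to move; the robot and the scene stay as the last step left them, time stands still between calls to the robot, and variables do not carry over. Pictures are saved under pics/ and viewed, and the job is handed in when it is done.

Besides the shell and the picture viewer there is one more tool, called by a JSON object that holds its "method" and its "body". play_rows: Moves the arm, as the interface text tells. Its arguments: {"type":"object","properties":{"series":{"type":"array","items":{"type":"object","properties":{"dx":{"type":"number"},"dy":{"type":"number"},"dz":{"type":"number"},"rx":{"type":"number"},"ry":{"type":"number"},"rz":{"type":"number"},"claw":{"type":"number"}}}},"grip_force":{"type":"number"}},"required":["series"]}

```bash
mkdir -p pics; python3 - <<'E'
from plant import r
import cv2
o=r.get_obs()
print(o)
for n in ["scene","top","wrist"]:
    c=r.read_camera(n); cv2.imwrite(f"pics/{n}0.png",c["pixels"][:,:,::-1])
    print(n,c["vfov"],c["cx"],c["cy"],c["distortion"],c["T"])
E
```

```text
{'clock': 0.0, 'joint_pos': array([ 1.16596479e+00,  2.76592429e-01,  1.50606825e+00, -3.86117262e-05,
        1.36068189e+00, -1.20997685e-01]), 'qd': array([ 0.00195324, -0.00032068, -0.0009841 ,  0.00043193, -0.00155636,
       -0.00079707]), 'joint_torque': array([-6.37774592e-04, -4.04585731e+01, -2.37228245e+01,  7.00604729e-02,
        3.44999204e-02, -1.26781770e-04]), 'position': array([0.16082739, 0.55149193, 0.20463205]), 'ee_rot': array([[-9.59991078e-01,  2.80029823e-01, -6.54518402e-04],
       [ 2.80030534e-01,  9.59989721e-01, -1.62334089e-03],
       [ 1.73747078e-04, -1.74167791e-03, -9.99998468e-01]]), 'force': array([ 0.00694207,  0.36505386, -1.26905068]), 'ft_torque': array([-0.00216449, -0.01288862, -0.00676696]), 'width': 0.9991045335378943}
scene 53.953817305412805 324.54611308361274 193.6884128707233 [-0.01350279  0.          0.          0.          0.        ] [[ 0.13329931  0.71999885 -0.68105283  1.05099142]
 [ 0.99107462 -0.09791219  0.09046714 -0.03849708]
 [-0.00154714 -0.68703338 -0.72662421  0.64021899]
 [ 0.          0.          0.          1.        ]]
top 50.81695533253271 325.0434130310376 191.4072487553326 [-0.0837783  0.         0.         0.         0.       ] [[-2.28599432e-02 -9.91955541e-01  1.24505535e-01  3.73853052e-01]
 [-9.99738659e-01  2.27057220e-02 -2.65773095e-03  2.54710530e-02]
 [-1.90637130e-04 -1.24533752e-01 -9.92215354e-01  9.35847744e-01]
 [ 0.00000000e+00  0.00000000e+00  0.00000000e+00  1.00000000e+00]]
wrist 70.49949739110762 318.3784667467464 195.4272372676868 [-0.02580753  0.          0.          0.          0.        ] [[ 0.27995093  0.93290229  0.22654091  0.09721227]
 [ 0.96001307 -0.27166568 -0.06762142  0.56996666]
 [-0.00154079  0.23641292 -0.97165146  0.38346839]
 [ 0.          0.          0.          1.        ]]
```

View pics/scene0.png

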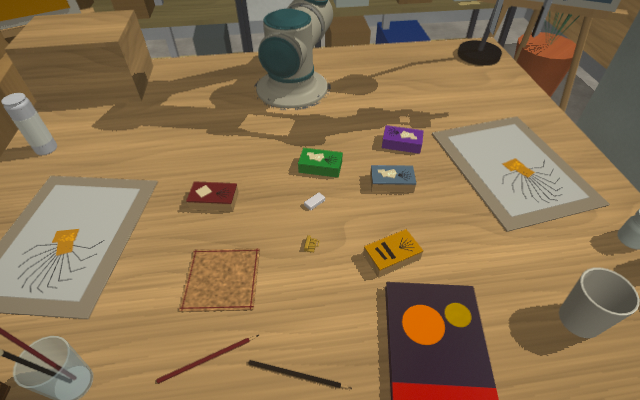

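View pics/top0.png

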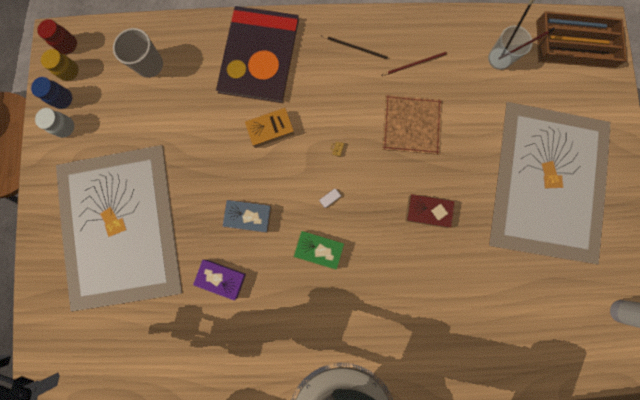

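View pics/wrist0.png

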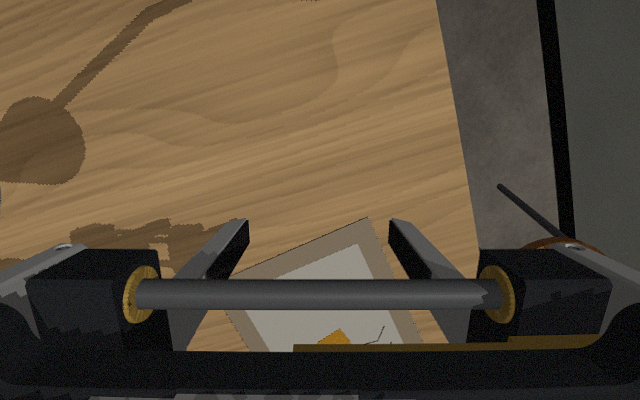

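The top view holds three lookalikes: grey-blue at (247,216), green at (320,250) and purple at (219,280). The bystanders are ochre at (270,127) and wine at (431,211), and the mat is at (413,125). I choose (247,216), then measure and check it in a crop.

```bash
cat > h.py <<'E'
import cv2,numpy as np
from plant import r
def cast(c,uv,z):
    f=200/np.tan(np.radians(c["vfov"])/2); K=np.array([[f,0,c["cx"]],[0,f,c["cy"]],[0,0,1]])
    p=cv2.undistortPoints(np.float64(uv).reshape(-1,1,2),K,np.float64(c["distortion"])).reshape(-1,2)
    T=np.array(c["T"]); d=np.c_[p,np.ones(len(p))]@T[:3,:3].T; o=T[:3,3]
    return o+d*((z-o[2])/d[:,2])[:,None]
def proj(c,P):
    f=200/np.tan(np.radians(c["vfov"])/2); K=np.array([[f,0,c["cx"]],[0,f,c["cy"]],[0,0,1]])
    T=np.linalg.inv(c["T"]); rv=cv2.Rodrigues(T[:3,:3])[0]
    return cv2.projectPoints(np.float64(P).reshape(-1,1,3),rv,T[:3,3],K,np.float64(c["distortion"]))[0].reshape(-1,2)
def save(n,im,rect=None,s=1):
    im=im[:,:,::-1]
    if rect: x0,y0,x1,y1=rect; im=im[y0:y1,x0:x1]
    cv2.imwrite("pics/"+n,cv2.resize(im,None,fx=s,fy=s,interpolation=cv2.INTER_CUBIC))
def rectfit(c,mask,z):
    cs,_=cv2.findContours(mask.astype(np.uint8),cv2.RETR_EXTERNAL,cv2.CHAIN_APPROX_NONE)
    k=max(cs,key=cv2.contourArea); W=cast(c,k.reshape(-1,2),z)[:,:2]
    (cc,sz,a)=cv2.minAreaRect(np.float32(W*1000)); return cc,sz,a,cv2.boxPoints((cc,sz,a)),k
E
python3 - <<'E'
from h import *
for n,rois in dict(top=dict(grey=(210,185,285,245),wine=(395,185,465,240),ochre=(235,95,305,155),mat=(375,85,450,165),green=(285,220,355,280),purple=(185,252,255,308)),
  scene=dict(grey=(360,155,425,200),mat=(170,240,270,320))).items():
    c=r.read_camera(n); im=c["pixels"]; hsv=cv2.cvtColor(im,cv2.COLOR_RGB2HSV)
    for k,(x0,y0,x1,y1) in rois.items():
        H,S,V=[hsv[...,i].astype(int) for i in range(3)]
        m={'grey':(H>90)&(H<125)&(S>50),'wine':((H<8)|(H>165))&(S>120)&(V<130),'ochre':(H>14)&(H<25)&(S>190),'mat':((H<11)|(H>170))&(S>90),'green':(H>45)&(H<80)&(S>100),'purple':(H>125)&(H<155)&(S>80)}[k]
        M=np.zeros(m.shape,np.uint8); M[y0:y1,x0:x1]=m[y0:y1,x0:x1]
        M=cv2.morphologyEx(M,cv2.MORPH_CLOSE,np.ones((5,5)))
        cc,sz,a,b,kk=rectfit(c,M,.004 if k=='mat' else .03)
        print(n,k,np.round(cc,1),np.round(sz,1),round(a,1),cv2.boundingRect(kk)); 
        if k in('grey','mat'):print(np.round(b,0).tolist())
    if n=='top': save("crop_top.png",im,(180,90,460,310),2.8)
    else: save("crop_scene.png",im,(280,110,440,280),4) if 0 else save("crop_scene.png",im,(340,140,440,205),6)
E
```

```text
top grey [432.4 240.6] [0. 0.] 0.0 (225, 219, 1, 1)
[[432.0, 241.0], [432.0, 241.0], [432.0, 241.0], [432.0, 241.0]]
top wine [ 440.7 -204.6] [95.5 57.8] 79.2 (408, 194, 46, 33)
top ochre [635.5 144.8] [56.3 93. ] 19.7 (246, 109, 47, 36)
top mat [ 618.5 -177.3] [124.7  80.1] 84.5 (384, 115, 55, 39)
[[573.0, -236.0], [652.0, -243.0], [664.0, -119.0], [585.0, -111.0]]
top green [362.6  39.8] [94.5 56.4] 72.0 (294, 232, 50, 37)
top purple [304.2 253.7] [97.2 58.9] 69.7 (194, 260, 51, 40)
scene grey [438.9 197.1] [94.3 51.9] 82.3 (372, 166, 44, 17)
[[407.0, 154.0], [458.0, 147.0], [471.0, 240.0], [420.0, 247.0]]
scene mat [ 640.9 -177. ] [128.1 125.6] 83.5 (180, 249, 79, 60)
[[571.0, -234.0], [696.0, -248.0], [711.0, -120.0], [586.0, -106.0]]
```

View pics/crop_top.png

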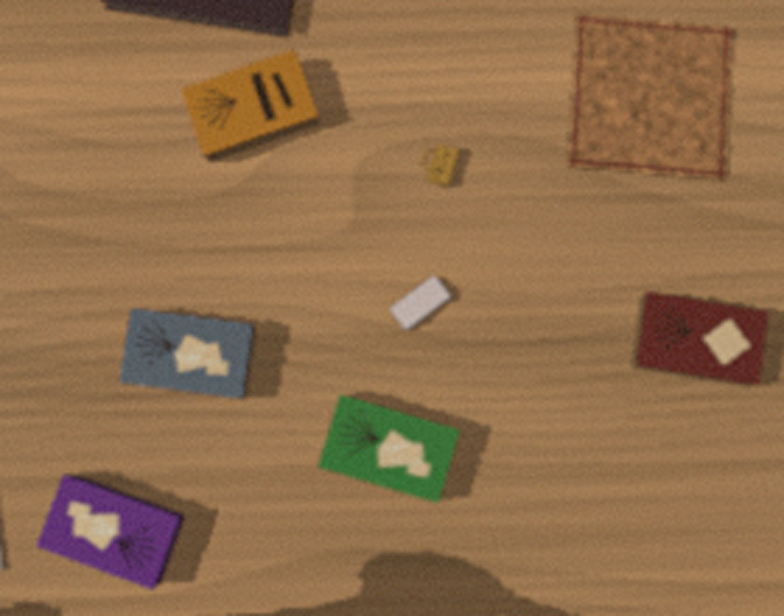

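View pics/crop_scene.png

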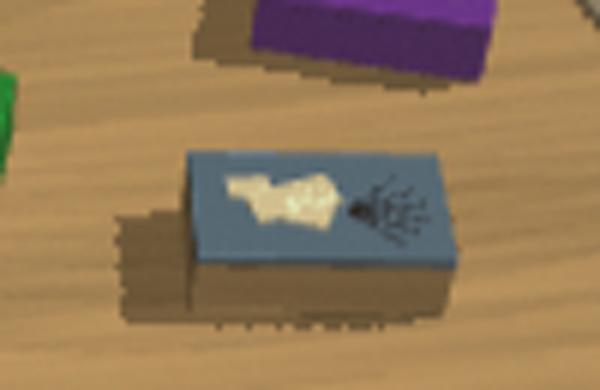

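The close crops confirm it: a grey-blue face with a cream leaf and black strokes, pale wood sides. I'll get its pose from the corners in the top view.

```bash
python3 - <<'E'
from h import *
c=r.read_camera("top")
hsv=cv2.cvtColor(c["pixels"],cv2.COLOR_RGB2HSV).astype(int);print(hsv[208:224:4,228:262:6].tolist())
for q,z in [([(133,309),(253,323),(243,397),(121,382)],.03),([(582,18),(735,32),(726,178),(571,164)],.004)]:
    uv=np.array(q)/2.8+[180,90]-.3
    W=cast(c,uv,z)[:,:2]*1000; print(W.round(0).tolist(),W.mean(0).round(1)); d=(W[1]+W[2]-W[0]-W[3])/2; e=(W[0]+W[1]-W[2]-W[3])/2
    print(np.linalg.norm(d),np.linalg.norm(e),np.degrees(np.arctan2(d[1],d[0])),np.degrees(np.arctan2(e[1],e[0])))
E
```

```text
[[[98, 32, 97], [107, 28, 83], [103, 31, 99], [104, 28, 101], [95, 28, 100], [100, 30, 101]], [[105, 21, 95], [105, 18, 85], [167, 28, 63], [18, 86, 189], [18, 61, 158], [105, 15, 99]], [[107, 35, 102], [109, 33, 84], [103, 36, 98], [17, 70, 196], [19, 76, 192], [17, 58, 155]], [[104, 42, 104], [105, 27, 96], [101, 36, 100], [19, 79, 191], [18, 73, 175], [19, 82, 196]]]
[[473.0, 236.0], [460.0, 143.0], [404.0, 151.0], [417.0, 245.0]] [438.7 193.6]
94.79340897441347 57.26148327660526 -97.9905674605765 -8.661097663453157
[[709.0, -126.0], [695.0, -253.0], [572.0, -238.0], [586.0, -112.0]] [ 640.8 -182.4]
127.09040852885647 124.04878305033841 -96.31826925118803 -6.937717192603187
```

```bash
cat >> h.py <<'E'
from scipy.spatial.transform import Rotation as Ro
def goal(yaw,tilt):  # yaw: azimuth (deg) of tool x when tool down; tilt about tool y
    a=np.radians(yaw); x=np.array([np.cos(a),np.sin(a),0]); z=np.array([0,0,-1.]); y=np.cross(z,x)
    return np.c_[x,y,z]@Ro.from_euler('y',tilt,degrees=True).as_matrix()
def delta(p,R,grasp=True):
    o=r.get_obs(); R0=np.array(o["ee_rot"]); p0=np.array(o["position"])
    t=np.array(p)+(R[:,2]*.019 if grasp else 0)
    d=R0.T@(t-p0); w=Ro.from_matrix(R0.T@R).as_rotvec(degrees=True)
    print("clock",o["clock"],"q",np.round(o["joint_pos"],2),"w",round(o["width"],3),"F",np.round(o["force"],1))
    print("TCP",p0.round(4),"tgt",t.round(4),"d",d.round(4),"rot",w.round(2))
E
python3 -c "
from h import *
delta([.442,.217,.16],goal(81.5,0))
delta([.442,.217,.16],goal(81.5,-20))"
```

```text
clock 0.3 q [ 1.17  0.28  1.51  0.    1.36 -0.12] w 1.001 F [ 0.1  0.2 -0.3]
TCP [0.1609 0.5519 0.2052] tgt [0.442 0.217 0.141] d [-0.3636 -0.2427  0.0643] rot [-3.000e-02  2.000e-02  8.224e+01]
clock 0.3 q [ 1.17  0.28  1.51  0.    1.36 -0.12] w 1.001 F [ 0.1  0.2 -0.3]
TCP [0.1609 0.5519 0.2052] tgt [0.441  0.2106 0.1421] d [-0.3645 -0.2492  0.0631] rot [ 14.31 -16.41  81.35]
```

{"method": "play_rows", "body": {"series": [{"dx": -0.364,"dy": -0.243,"dz": 0.03,"rz": 82.2,"claw": 0},{"dx": -0.364,"dy": -0.243,"dz": 0.03,"rz": 82.2,"claw": 0},{"dx": -0.364,"dy": -0.243,"dz": 0.03,"rz": 82.2,"claw": 0},{"dx": -0.364,"dy": -0.243,"dz": 0.03,"rz": 82.2,"claw": 0},{"dx": -0.364,"dy": -0.243,"dz": 0.03,"rz": 82.2,"claw": 0}]}}

```text
$.series[0]: bad value
```

```bash
python3 -c "
from h import *
delta([.442,.217,.16],goal(81.5,-20))"
```

```text
clock 0.3 q [ 1.17  0.28  1.51  0.    1.36 -0.12] w 1.001 F [ 0.1  0.2 -0.3]
TCP [0.1609 0.5519 0.2052] tgt [0.441  0.2106 0.1421] d [-0.3645 -0.2492  0.0631] rot [ 14.31 -16.41  81.35]
```

{"method": "play_rows", "body": {"series": [{"dx": -0.06,"dy": -0.04,"dz": 0.0,"rx": 0,"ry": 0,"rz": 10,"claw": 0},{"dx": -0.11,"dy": -0.075,"dz": 0.0,"rx": 0,"ry": 0,"rz": 20,"claw": 0},{"dx": -0.16,"dy": -0.11,"dz": 0.0,"rx": 0,"ry": 0,"rz": 30,"claw": 0},{"dx": -0.21,"dy": -0.14,"dz": 0.01,"rx": 0,"ry": 0,"rz": 40,"claw": 0},{"dx": -0.26,"dy": -0.17,"dz": 0.02,"rx": 0,"ry": 0,"rz": 50,"claw": 0}]}}

```text
clock: 0.92
position: [0.3643, 0.3146, 0.1857]
ee_rot: [[-0.398, 0.918, 0.001], [0.918, 0.398, 0.001], [0.0, 0.002, -1.0]]
force: [0.9, 1.5, -0.1]
width: 1.003
```

```bash
python3 -c "
from h import *
delta([.442,.217,.16],goal(81.5,-20))"
```

```text
clock 0.925 q [0.57 0.15 1.73 0.   1.26 0.16] w 1.003 F [ 0.9  1.5 -0.1]
TCP [0.3643 0.3146 0.1857] tgt [0.441  0.2106 0.1421] d [-0.126   0.029   0.0435] rot [  5.66 -19.53  31.58]
```

{"method": "play_rows", "body": {"series": [{"dx": -0.04,"dy": 0.01,"dz": 0.01,"rx": 1.3,"ry": -4.5,"rz": 7.5,"claw": 0},{"dx": -0.08,"dy": 0.02,"dz": 0.02,"rx": 2.8,"ry": -9.5,"rz": 15.5,"claw": 0},{"dx": -0.11,"dy": 0.025,"dz": 0.03,"rx": 4.2,"ry": -14.5,"rz": 23.5,"claw": 0},{"dx": -0.126,"dy": 0.029,"dz": 0.043,"rx": 5.66,"ry": -19.5,"rz": 31.6,"claw": 0},{"dx": -0.126,"dy": 0.029,"dz": 0.043,"rx": 5.66,"ry": -19.5,"rz": 31.6,"claw": 0}]}}

```text
clock: 1.55
position: [0.4404, 0.2125, 0.1407]
ee_rot: [[0.131, 0.99, -0.053], [0.93, -0.141, -0.34], [-0.344, -0.005, -0.939]]
force: [-0.9, 0.2, -0.5]
width: 1.001
```

```bash
python3 -c "
from h import *
delta([.442,.217,.16],goal(81.5,-20))
delta([.442,.217,.024],goal(81.5,-20))
for n in ('wrist','top','scene'):
  c=r.read_camera(n); save(n+'1.png',c['pixels'])
  print(n,proj(c,[[.439+sx*.029*.989+sy*.048*.148,.195-sx*.029*.148+sy*.048*.989,.03] for sx,sy in ((1,1),(1,-1),(-1,-1),(-1,1))]).round(0).tolist())
"
```

```text
clock 1.55 q [ 0.52  0.34  1.64 -0.28  1.39  0.74] w 1.001 F [-0.9  0.2 -0.5]
TCP [0.4404 0.2125 0.1407] tgt [0.441  0.2106 0.1421] d [-0.0022  0.0009 -0.0007] rot [-0.12  0.11  0.45]
clock 1.55 q [ 0.52  0.34  1.64 -0.28  1.39  0.74] w 1.001 F [-0.9  0.2 -0.5]
TCP [0.4404 0.2125 0.1407] tgt [0.441  0.2106 0.0061] d [0.0445 0.0015 0.127 ] rot [-0.12  0.11  0.45]
wrist [[349.0, 128.0], [344.0, 210.0], [292.0, 210.0], [287.0, 128.0]]
top [[226.0, 199.0], [270.0, 205.0], [266.0, 232.0], [222.0, 226.0]]
scene [[415.0, 183.0], [371.0, 183.0], [370.0, 165.0], [411.0, 165.0]]
```

View pics/wrist1.png

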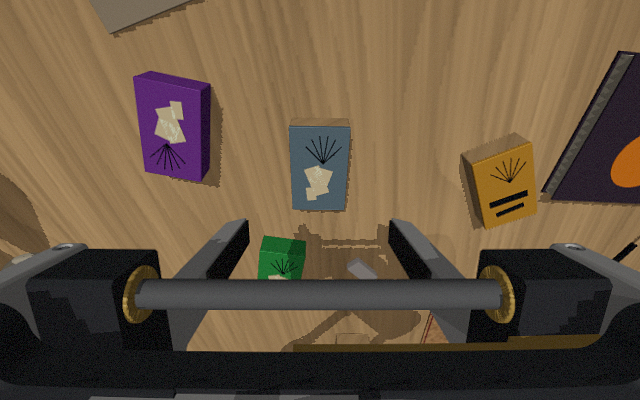

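View pics/scene1.png

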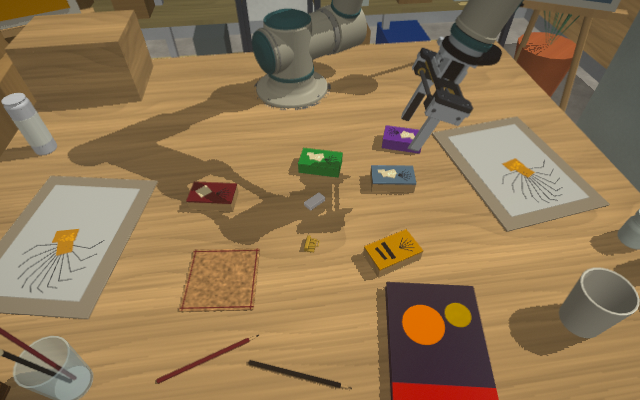

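The wrist image shows the panel at (289–351, 126–211), within 2 px of where I predicted it. Descending.

{"method": "play_rows", "body": {"series": [{"dx": 0.015,"dy": 0.001,"dz": 0.042,"rx": 0,"ry": 0,"rz": 0.4,"claw": 0},{"dx": 0.03,"dy": 0.001,"dz": 0.084,"rx": 0,"ry": 0,"rz": 0.4,"claw": 0},{"dx": 0.04,"dy": 0.001,"dz": 0.113,"rx": 0,"ry": 0,"rz": 0.4,"claw": 0},{"dx": 0.0445,"dy": 0.001,"dz": 0.127,"rx": 0,"ry": 0,"rz": 0.4,"claw": 0},{"dx": 0.0445,"dy": 0.001,"dz": 0.127,"rx": 0,"ry": 0,"rz": 0.4,"claw": 0}]}}

```text
clock: 2.33
position: [0.4406, 0.2105, 0.0083]
ee_rot: [[0.14, 0.989, -0.05], [0.929, -0.149, -0.339], [-0.343, 0.001, -0.939]]
force: [0.2, 0.2, 0.7]
width: 0.999
```

```bash
python3 -c "
from h import *
delta([.442,.217,.024],goal(81.5,-20))
for n in ('wrist','scene'):
  c=r.read_camera(n); save(n+'2.png',c['pixels'],(340,40,500,210) if n=='scene' else None,3 if n=='scene' else 1)
"
```

```text
clock 2.325 q [ 0.52  0.48  1.8  -0.31  1.1   0.84] w 0.999 F [0.2 0.2 0.7]
TCP [0.4406 0.2105 0.0083] tgt [0.441  0.2106 0.0061] d [0.0008 0.0004 0.0019] rot [ 0.03  0.04 -0.06]
```

View pics/wrist2.png

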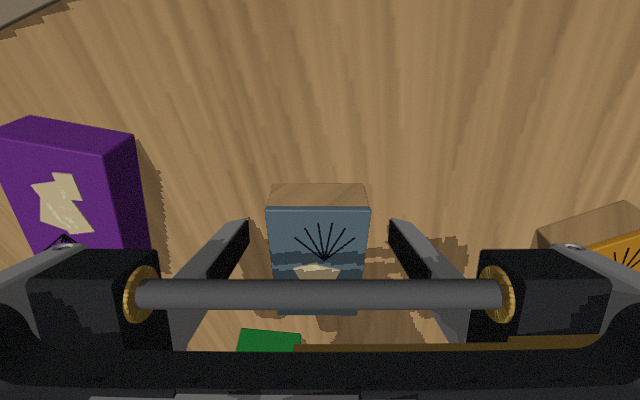

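View pics/scene2.png

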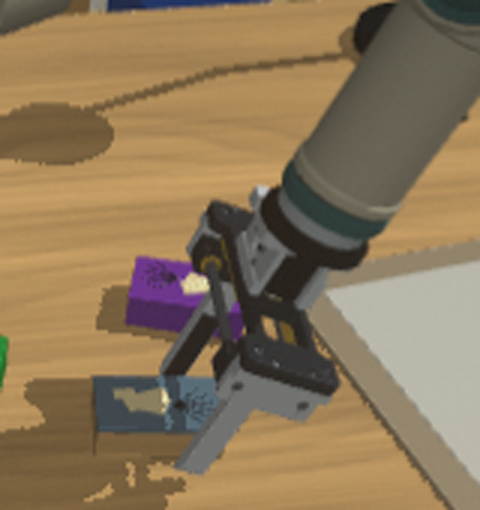

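The panel sits centred between the fingers, its face at columns 266–371 and the fingers at 249 and 389. Closing.

{"method": "play_rows", "body": {"series": [{"dz": 0.0015,"claw": 255},{"dz": 0.0015,"claw": 255},{"dz": 0.0015,"claw": 255},{"dz": 0.0015,"claw": 255},{"dz": 0.0015,"claw": 255}], "grip_force": 35}}

```text
$.series[0]: bad value
```

{"method": "play_rows", "body": {"series": [{"claw": 255},{"claw": 255},{"dx": -0.005,"dz": -0.014,"claw": 255},{"dx": -0.015,"dz": -0.042,"claw": 255},{"dx": -0.03,"dz": -0.084,"claw": 255}]}}

```text
$.series[0]: bad value
```

```bash
python3 -c "
from h import *
delta([.5,.1,.22],goal(81.5,0))
for n in ('scene',):
  c=r.read_camera(n); save(n+'3.png',c['pixels'],(300,20,500,210),3)
"
```

```text
clock 2.425 q [ 0.52  0.48  1.8  -0.31  1.1   0.84] w 0.999 F [-0.4  0.1 -0.6]
TCP [0.4417 0.2111 0.0092] tgt [0.5   0.1   0.201] d [-0.1605  0.0748 -0.1456] rot [ 0.16 19.95 -0.08]
```

View pics/scene3.png

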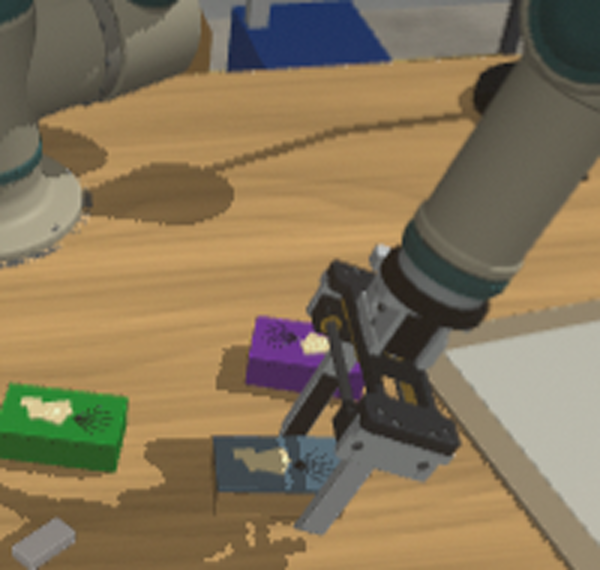

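Rows need all seven fields.

{"method": "play_rows", "body": {"series": [{"dx": 0,"dy": 0,"dz": 0.0015,"rx": 0,"ry": 0,"rz": 0,"claw": 255},{"dx": 0,"dy": 0,"dz": 0.0015,"rx": 0,"ry": 0,"rz": 0,"claw": 255},{"dx": 0,"dy": 0,"dz": 0.0015,"rx": 0,"ry": 0,"rz": 0,"claw": 255},{"dx": 0,"dy": 0,"dz": 0.0015,"rx": 0,"ry": 0,"rz": 0,"claw": 255},{"dx": 0,"dy": 0,"dz": 0.0015,"rx": 0,"ry": 0,"rz": 0,"claw": 255}], "grip_force": 35}}

```text
clock: 3.1
position: [0.4407, 0.2101, 0.0066]
ee_rot: [[0.141, 0.989, -0.05], [0.929, -0.149, -0.339], [-0.343, 0.001, -0.939]]
force: [-0.5, 0.6, 0.6]
width: 0.612
```

{"method": "play_rows", "body": {"series": [{"dx": 0,"dy": 0,"dz": 0,"rx": 0,"ry": 0,"rz": 0,"claw": 255},{"dx": 0,"dy": 0,"dz": 0,"rx": 0,"ry": 0,"rz": 0,"claw": 255},{"dx": -0.005,"dy": 0,"dz": -0.014,"rx": 0,"ry": 0,"rz": 0,"claw": 255},{"dx": -0.015,"dy": 0,"dz": -0.042,"rx": 0,"ry": 0,"rz": 0,"claw": 255},{"dx": -0.03,"dy": 0,"dz": -0.084,"rx": 0,"ry": 0,"rz": 0,"claw": 255}]}}

```text
clock: 3.72
position: [0.4401, 0.2103, 0.0964]
ee_rot: [[0.14, 0.989, -0.052], [0.929, -0.149, -0.34], [-0.344, -0.001, -0.939]]
force: [0.7, -0.2, -0.7]
width: 0.613
```

```bash
python3 -c "
from h import *
delta([.5,.1,.22],goal(81.5,0))
for n in ('scene',):
  c=r.read_camera(n); save(n+'4.png',c['pixels'],(300,20,500,210),3)
"
```

```text
clock 3.725 q [ 0.52  0.38  1.71 -0.28  1.29  0.78] w 0.613 F [ 0.7 -0.2 -0.7]
TCP [0.4401 0.2103 0.0964] tgt [0.5   0.1   0.201] d [-0.13    0.0756 -0.0639] rot [-0.06 20.11 -0.06]
```

View pics/scene4.png

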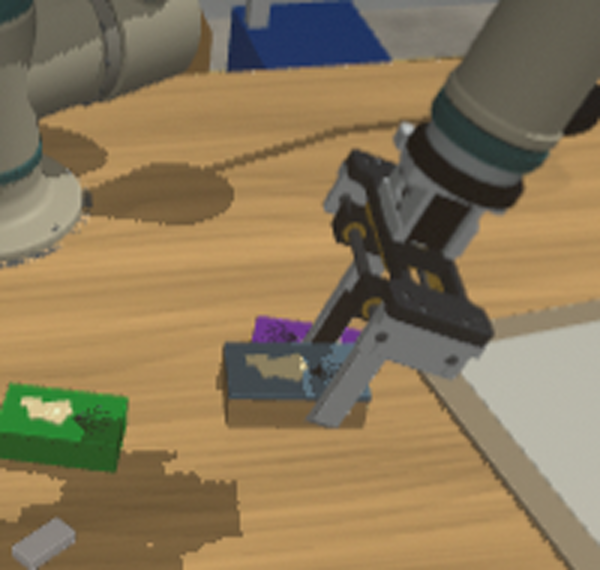

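Firmly held, opening 0.613, about 58 mm. Raise, move and begin tilting.

```bash
python3 -c "
from h import *
delta([.54,.02,.22],goal(81.5,25))
delta([.64,-.189,.20],goal(81.5,70))
"
```

```text
clock 3.775 q [ 0.52  0.37  1.7  -0.29  1.3   0.78] w 0.615 F [ 1.7 -0.2  1.8]
TCP [0.4435 0.2117 0.1023] tgt [0.5412 0.0279 0.2028] d [-0.191   0.1247 -0.0369] rot [ 5.00e-01  4.48e+01 -3.00e-02]
clock 3.775 q [ 0.52  0.37  1.7  -0.29  1.3   0.78] w 0.615 F [ 1.7 -0.2  1.8]
TCP [0.4435 0.2117 0.1023] tgt [ 0.6426 -0.1713  0.1935] d [-0.3588  0.2546  0.0345] rot [ 0.51 89.8   0.18]
```

{"method": "play_rows", "body": {"series": [{"dx": -0.035,"dy": 0.022,"dz": -0.025,"rx": 0,"ry": 9,"rz": 0,"claw": 255},{"dx": -0.075,"dy": 0.048,"dz": -0.04,"rx": 0,"ry": 18,"rz": 0,"claw": 255},{"dx": -0.114,"dy": 0.074,"dz": -0.045,"rx": 0,"ry": 27,"rz": 0,"claw": 255},{"dx": -0.153,"dy": 0.1,"dz": -0.04,"rx": 0,"ry": 36,"rz": 0,"claw": 255},{"dx": -0.191,"dy": 0.125,"dz": -0.037,"rx": 0,"ry": 45,"rz": 0,"claw": 255}]}}

```text
clock: 4.4
position: [0.5401, 0.0254, 0.1984]
ee_rot: [[0.132, 0.989, 0.069], [0.895, -0.149, 0.42], [0.426, 0.006, -0.905]]
force: [1.0, 0.6, -1.6]
width: 0.613
```

```bash
python3 -c "
from h import *
delta([.64,-.189,.20],goal(81.5,70))
"
```

```text
clock 4.4 q [-0.39  0.24  1.67  0.44  1.36 -0.37] w 0.613 F [ 1.   0.6 -1.6]
TCP [0.5401 0.0254 0.1984] tgt [ 0.6426 -0.1713  0.1935] d [-0.1646  0.1307 -0.0711] rot [ 0.31 44.81  0.22]
```

{"method": "play_rows", "body": {"series": [{"dx": -0.033,"dy": 0.026,"dz": -0.02,"rx": 0,"ry": 9,"rz": 0,"claw": 255},{"dx": -0.066,"dy": 0.052,"dz": -0.036,"rx": 0,"ry": 18,"rz": 0,"claw": 255},{"dx": -0.1,"dy": 0.078,"dz": -0.05,"rx": 0,"ry": 27,"rz": 0,"claw": 255},{"dx": -0.132,"dy": 0.104,"dz": -0.062,"rx": 0,"ry": 36,"rz": 0,"claw": 255},{"dx": -0.165,"dy": 0.131,"dz": -0.071,"rx": 0,"ry": 44.8,"rz": 0,"claw": 255}]}}

```text
clock: 5.03
position: [0.6427, -0.1728, 0.1913]
ee_rot: [[0.048, 0.989, 0.143], [0.341, -0.15, 0.928], [0.939, 0.004, -0.344]]
force: [2.3, 0.1, 0.4]
width: 0.614
```

```bash
python3 -c "
from h import *
delta([.64,-.189,.20],goal(81.5,70))
c=r.read_camera('scene'); save('scene5.png',c['pixels'])
"
```

```text
clock 5.025 q [-0.83  0.79  1.27  0.9   1.93 -0.75] w 0.614 F [2.3 0.1 0.4]
TCP [ 0.6427 -0.1728  0.1913] tgt [ 0.6426 -0.1713  0.1935] d [ 0.0026 -0.0002  0.0006] rot [0.22 0.12 0.14]
```

View pics/scene5.png

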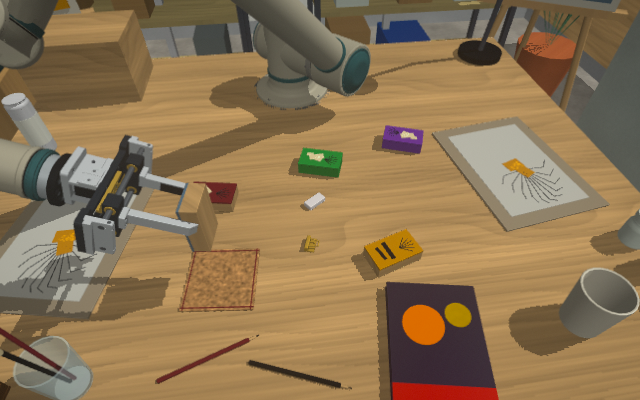

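The panel is upright in the scene view, above the mat. Lower it to just above the mat and check.

```bash
python3 -c "
from h import *
delta([.6396,-.1893,.084],goal(81.5,70))
"
```

```text
clock 5.075 q [-0.83  0.82  1.27  0.9   1.93 -0.75] w 0.614 F [  3.8  -5.7 -15.1]
TCP [ 0.6449 -0.1786  0.1781] tgt [ 0.6422 -0.1716  0.0775] d [-0.0927 -0.0028  0.0398] rot [ 0.39 -0.41 -0.71]
```

```bash
python3 -c "
from h import *
c=r.read_camera('top'); save('top6.png',c['pixels'])
for i in range(3):
  r.read_camera('scene');delta([.6396,-.1893,.084],goal(81.5,70))
c=r.read_camera('scene'); save('scene6.png',c['pixels'],(0,80,300,330),2.5)
"
```

```text
clock 5.175 q [-0.83  0.8   1.27  0.9   1.93 -0.75] w 0.616 F [-0.7  1.2 -0.1]
TCP [ 0.6419 -0.1731  0.1833] tgt [ 0.6422 -0.1716  0.0775] d [-0.0989  0.001   0.0375] rot [ 0.07 -0.   -0.54]
clock 5.225 q [-0.83  0.8   1.28  0.9   1.93 -0.75] w 0.614 F [-0.2 -0.3 -1. ]
TCP [ 0.6419 -0.1712  0.1877] tgt [ 0.6422 -0.1716  0.0775] d [-0.1036  0.0008  0.0376] rot [ 0.05  0.11 -0.22]
clock 5.275 q [-0.82  0.79  1.28  0.9   1.93 -0.75] w 0.614 F [-0.3  1.4 -0.9]
TCP [ 0.6419 -0.17    0.1908] tgt [ 0.6422 -0.1716  0.0775] d [-0.1069  0.0005  0.0377] rot [0.06 0.23 0.02]
```

View pics/scene6.png

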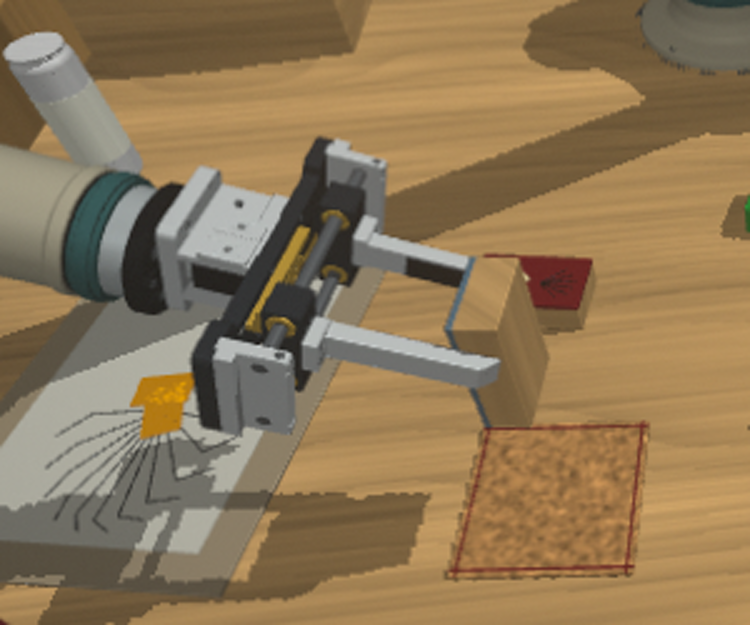

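View pics/top6.png

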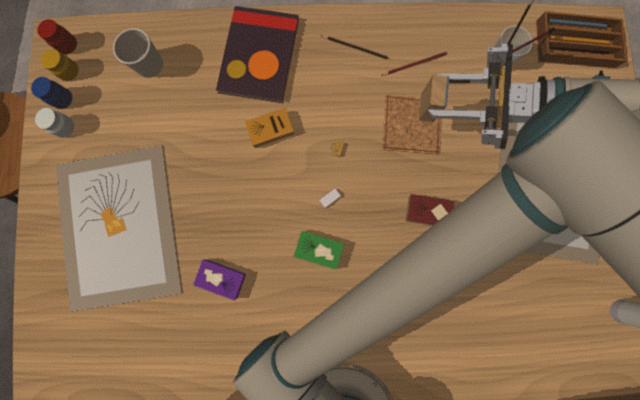

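The arm overshoots when a fast move stops, so I'll lower in smaller steps and settle.

{"method": "play_rows", "body": {"series": [{"dx": -0.02,"dy": 0,"dz": 0.007,"rx": 0,"ry": 0,"rz": 0,"claw": 255},{"dx": -0.045,"dy": 0,"dz": 0.016,"rx": 0,"ry": 0,"rz": 0,"claw": 255},{"dx": -0.07,"dy": 0,"dz": 0.025,"rx": 0,"ry": 0,"rz": 0,"claw": 255},{"dx": -0.09,"dy": 0,"dz": 0.032,"rx": 0,"ry": 0,"rz": 0,"claw": 255},{"dx": -0.1,"dy": 0,"dz": 0.037,"rx": 0,"ry": 0,"rz": 0,"claw": 255}]}}

```text
clock: 5.95
position: [0.642, -0.1696, 0.0822]
ee_rot: [[0.052, 0.989, 0.14], [0.341, -0.149, 0.928], [0.939, -0.001, -0.345]]
force: [0.6, -0.3, -0.9]
width: 0.615
```

{"method": "play_rows", "body": {"series": [{"dx": 0,"dy": 0,"dz": 0,"rx": 0,"ry": 0,"rz": 0,"claw": 255},{"dx": 0,"dy": 0,"dz": 0,"rx": 0,"ry": 0,"rz": 0,"claw": 255},{"dx": 0,"dy": 0,"dz": 0,"rx": 0,"ry": 0,"rz": 0,"claw": 255}]}}

```text
clock: 6.32
position: [0.6426, -0.1701, 0.0851]
ee_rot: [[0.049, 0.989, 0.141], [0.343, -0.149, 0.927], [0.938, 0.003, -0.347]]
force: [-0.2, 0.2, -1.2]
width: 0.612
```

```bash
python3 -c "
from h import *
delta([.6396,-.1893,.0735],goal(81.5,70))
c=r.read_camera('scene'); save('scene7.png',c['pixels'],(100,170,300,330),3.5)
a=np.radians(81.5);u=np.array([np.cos(a),np.sin(a),0]);v=np.array([u[1],-u[0],0]);o=r.get_obs();g=o['position']-.019*o['ee_rot'][:,2]
ce=g+u*.0094-np.array([0,0,.0215]); print('pred centre',ce)
P=[ce+sx*.029*v+sy*.015*u+sz*.048*np.array([0,0,1]) for sz in(1,-1) for sx,sy in((1,1),(1,-1),(-1,-1),(-1,1))]
print(((proj(c,P)-[100,170])*3.5).round(0).tolist())
c=r.read_camera('top'); save('top7.png',c['pixels'],(360,50,520,180),5); print(((proj(c,P)-[360,50])*5).round(0).tolist())
"
```

```text
clock 6.325 q [-0.82  0.9   1.33  0.86  1.82 -0.88] w 0.612 F [-0.2  0.2 -1.2]
TCP [ 0.6426 -0.1701  0.0851] tgt [ 0.6422 -0.1716  0.067 ] d [-0.0175 -0.0001  0.0048] rot [0.13 0.28 0.11]
pred centre [ 0.64122156 -0.17841011  0.07014775]
[[395.0, 299.0], [330.0, 298.0], [359.0, 199.0], [420.0, 199.0], [435.0, 408.0], [376.0, 407.0], [400.0, 311.0], [455.0, 312.0]]
[[284.0, 219.0], [357.0, 229.0], [345.0, 365.0], [271.0, 356.0], [239.0, 294.0], [304.0, 302.0], [293.0, 426.0], [226.0, 418.0]]
```

View pics/scene7.png

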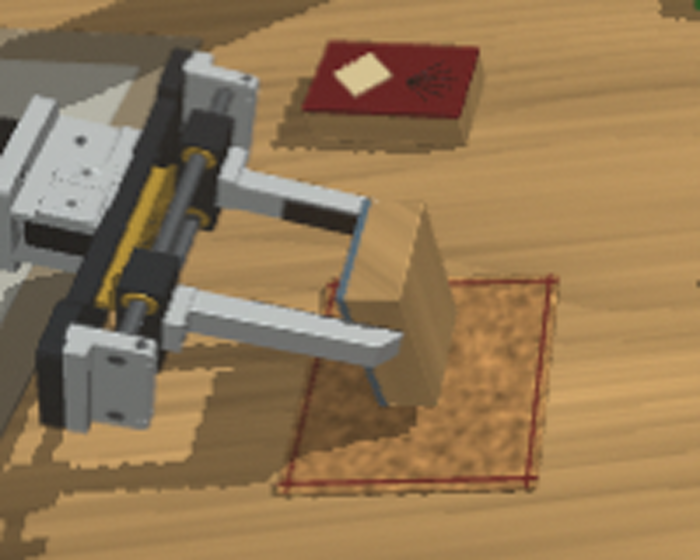

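View pics/top7.png

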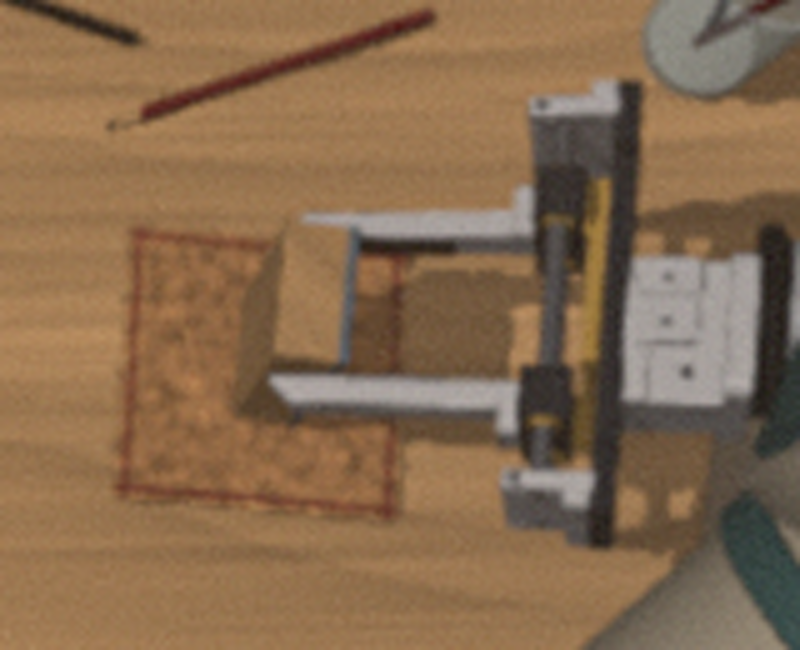

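Both views agree with the predicted corners to about 2 px, so the panel is vertical, about 18 mm above the mat and about 4 mm too far in +y. Lower slowly.

{"method": "play_rows", "body": {"series": [{"dx": -0.005,"dy": 0,"dz": 0.0005,"rx": 0,"ry": 0,"rz": 0,"claw": 255},{"dx": -0.01,"dy": 0,"dz": 0.001,"rx": 0,"ry": 0,"rz": 0,"claw": 255},{"dx": -0.0155,"dy": 0.0005,"dz": 0.0015,"rx": 0,"ry": 0,"rz": 0,"claw": 255},{"dx": -0.0155,"dy": 0.0005,"dz": 0.0015,"rx": 0,"ry": 0,"rz": 0,"claw": 255},{"dx": -0.0155,"dy": 0.0005,"dz": 0.0015,"rx": 0,"ry": 0,"rz": 0,"claw": 255}]}}

```text
clock: 7.05
position: [0.6422, -0.1738, 0.0692]
ee_rot: [[0.051, 0.989, 0.14], [0.342, -0.149, 0.928], [0.938, 0.001, -0.346]]
force: [0.0, 0.3, -1.2]
width: 0.613
```

{"method": "play_rows", "body": {"series": [{"dx": -0.001,"dy": 0,"dz": 0.0003,"rx": 0,"ry": 0,"rz": 0,"claw": 255},{"dx": -0.002,"dy": 0,"dz": 0.0007,"rx": 0,"ry": 0,"rz": 0,"claw": 255},{"dx": -0.002,"dy": 0,"dz": 0.0007,"rx": 0,"ry": 0,"rz": 0,"claw": 255}]}}

```text
clock: 7.42
position: [0.6422, -0.1738, 0.0671]
ee_rot: [[0.051, 0.989, 0.14], [0.342, -0.149, 0.928], [0.938, 0.001, -0.346]]
force: [0.5, -0.5, -1.7]
width: 0.615
```

```bash
python3 -c "
from h import *
delta([.6396,-.1893,.0735],goal(81.5,70))
"
```

```text
clock 7.425 q [-0.83  0.93  1.33  0.85  1.81 -0.9 ] w 0.615 F [ 0.5 -0.5 -1.7]
TCP [ 0.6422 -0.1738  0.0671] tgt [ 0.6422 -0.1716  0.067 ] d [ 0.0007 -0.0003  0.0021] rot [0.09 0.24 0.03]
```

{"method": "play_rows", "body": {"series": [{"dx": -0.001,"dy": 0,"dz": 0.0003,"rx": 0,"ry": 0,"rz": 0,"claw": 255},{"dx": -0.001,"dy": 0,"dz": 0.0003,"rx": 0,"ry": 0,"rz": 0,"claw": 255}]}}

```text
clock: 7.68
position: [0.6422, -0.1739, 0.0663]
ee_rot: [[0.05, 0.989, 0.14], [0.342, -0.149, 0.928], [0.938, 0.001, -0.346]]
force: [-0.6, -0.5, -1.2]
width: 0.617
```

{"method": "play_rows", "body": {"series": [{"dx": -0.001,"dy": 0,"dz": 0.0003,"rx": 0,"ry": 0,"rz": 0,"claw": 255},{"dx": -0.001,"dy": 0,"dz": 0.0003,"rx": 0,"ry": 0,"rz": 0,"claw": 255}]}}

```text
clock: 7.92
position: [0.6422, -0.174, 0.0663]
ee_rot: [[0.049, 0.989, 0.141], [0.341, -0.149, 0.928], [0.939, 0.002, -0.344]]
force: [-0.5, -1.4, 4.5]
width: 0.615
```

```bash
python3 -c "
from h import *
c=r.read_camera('scene'); save('scene8.png',c['pixels'],(130,190,280,320),5)
delta([.6396,-.1893,.0735],goal(81.5,70))
"
```

```text
clock 7.975 q [-0.83  0.93  1.33  0.85  1.81 -0.9 ] w 0.611 F [-0.9 -1.4  4.4]
TCP [ 0.6422 -0.174   0.0663] tgt [ 0.6422 -0.1716  0.067 ] d [ 0.0015 -0.0003  0.0019] rot [0.1  0.15 0.09]
```

View pics/scene8.png

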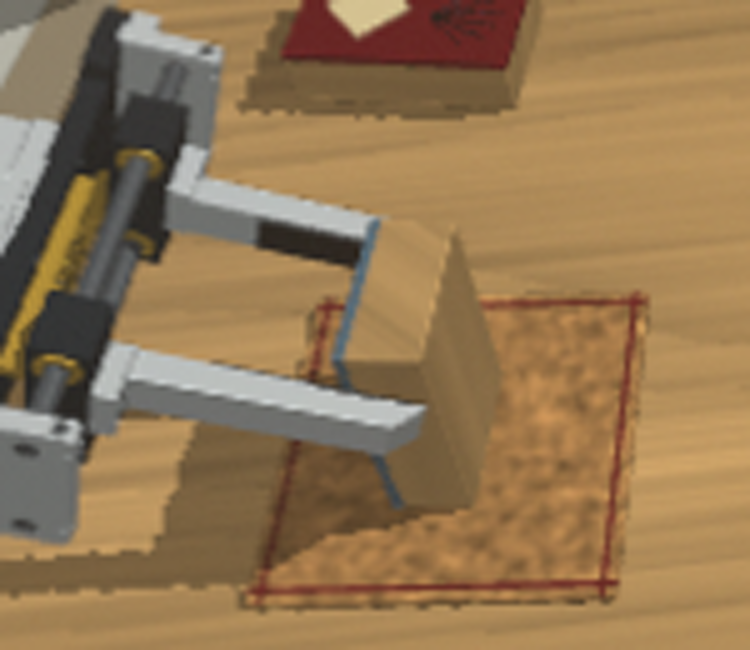

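Contact at 4.5 N, with the panel about centred on the mat. Open gently.

{"method": "play_rows", "body": {"series": [{"dx": 0,"dy": 0,"dz": 0,"rx": 0,"ry": 0,"rz": 0,"claw": 88},{"dx": 0,"dy": 0,"dz": 0,"rx": 0,"ry": 0,"rz": 0,"claw": 75},{"dx": 0,"dy": 0,"dz": 0,"rx": 0,"ry": 0,"rz": 0,"claw": 60},{"dx": 0,"dy": 0,"dz": 0,"rx": 0,"ry": 0,"rz": 0,"claw": 50}], "grip_force": 5}}

```text
clock: 8.48
position: [0.6422, -0.1739, 0.0648]
ee_rot: [[0.051, 0.989, 0.14], [0.342, -0.149, 0.928], [0.938, 0.001, -0.346]]
force: [0.6, 0.1, -0.5]
width: 0.802
```

```bash
python3 -c "
from h import *
c=r.read_camera('scene'); save('scene9.png',c['pixels'],(130,190,280,320),5)
c=r.read_camera('top'); save('top9.png',c['pixels'],(360,50,520,180),5)
delta([.6396,-.1893,.0735],goal(81.5,70))
"
```

```text
clock 8.575 q [-0.83  0.93  1.33  0.85  1.81 -0.9 ] w 0.803 F [-0.3 -1.1  1. ]
TCP [ 0.6422 -0.174   0.0649] tgt [ 0.6422 -0.1716  0.067 ] d [ 0.0028 -0.0003  0.0014] rot [0.09 0.24 0.02]
```

View pics/scene9.png

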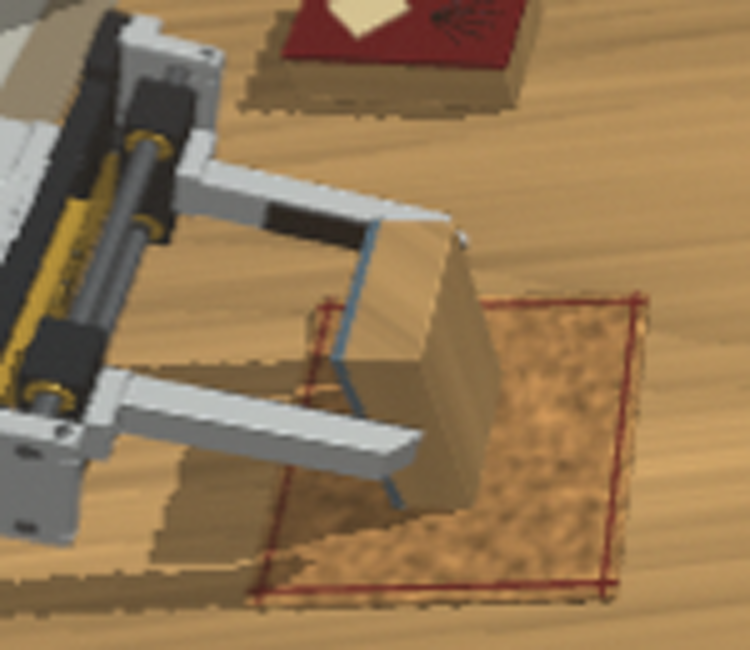

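View pics/top9.png

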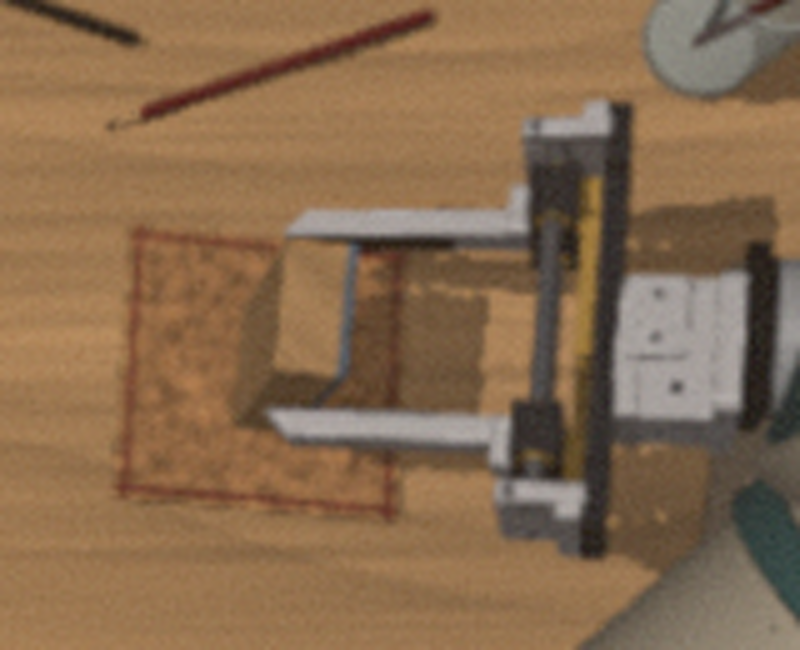

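The panel hasn't moved after release. Before backing off I'll check how close the gripper comes to the pen cup.

```bash
python3 -c "
from h import *
c=r.read_camera('top'); o=r.get_obs(); R=o['ee_rot']; p=o['position']
print('cup base px',cast(c,[(503,57)],0).round(3),'rim',cast(c,[(517,40)],.1).round(3))
for b in(97,130): print(b,[(p-R[:,2]*b/1e3+R[:,1]*.088+sx*.0375*R[:,0]).round(3).tolist() for sx in(-1,1)])
save('top10.png',c['pixels'],(440,0,640,160),4)
"
```

```text
cup base px [[ 0.806 -0.411  0.   ]] rim [[ 0.799 -0.399  0.1  ]]
97 [[0.714, -0.29, 0.063], [0.718, -0.264, 0.134]]
130 [[0.709, -0.321, 0.075], [0.713, -0.295, 0.145]]
```

View pics/top10.png

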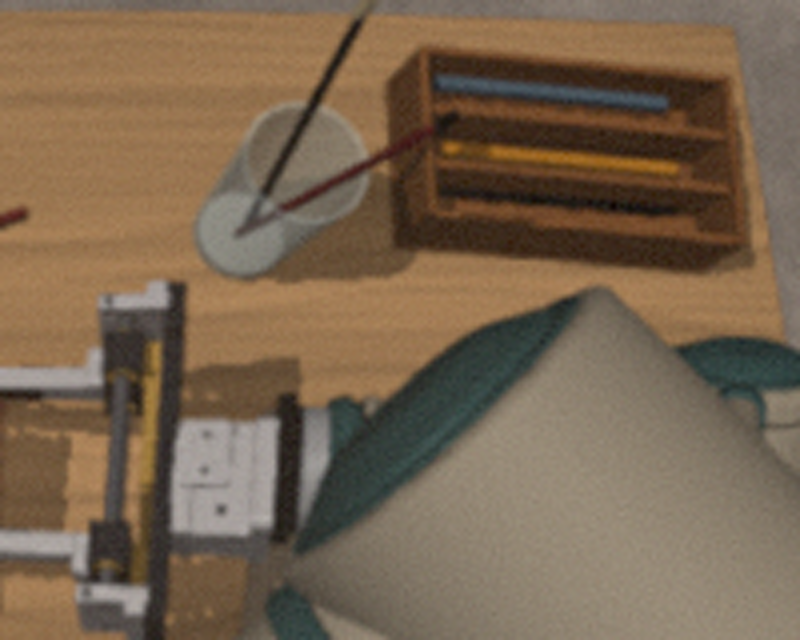

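The cup clears the gripper by about 55 mm. Back off along the fingers, then rise.

{"method": "play_rows", "body": {"series": [{"dx": 0,"dy": 0,"dz": -0.004,"rx": 0,"ry": 0,"rz": 0,"claw": 30},{"dx": 0,"dy": 0,"dz": -0.012,"rx": 0,"ry": 0,"rz": 0,"claw": 20},{"dx": 0,"dy": 0,"dz": -0.025,"rx": 0,"ry": 0,"rz": 0,"claw": 10},{"dx": 0,"dy": 0,"dz": -0.045,"rx": 0,"ry": 0,"rz": 0,"claw": 0},{"dx": 0.01,"dy": 0,"dz": -0.065,"rx": 0,"ry": 0,"rz": 0,"claw": 0}]}}

```text
clock: 9.25
position: [0.6332, -0.2326, 0.0972]
ee_rot: [[0.052, 0.989, 0.141], [0.342, -0.15, 0.928], [0.938, 0.0, -0.346]]
force: [-0.5, -0.7, 0.7]
width: 0.999
```

{"method": "play_rows", "body": {"series": [{"dx": 0.02,"dy": 0,"dz": -0.01,"rx": 0,"ry": 0,"rz": 0,"claw": 0},{"dx": 0.045,"dy": 0,"dz": -0.02,"rx": 0,"ry": 0,"rz": 0,"claw": 0},{"dx": 0.07,"dy": 0,"dz": -0.03,"rx": 0,"ry": 0,"rz": 0,"claw": 0},{"dx": 0.08,"dy": 0,"dz": -0.035,"rx": 0,"ry": 0,"rz": 0,"claw": 0},{"dx": 0.08,"dy": 0,"dz": -0.035,"rx": 0,"ry": 0,"rz": 0,"claw": 0}]}}

```text
clock: 9.88
position: [0.6329, -0.2358, 0.1852]
ee_rot: [[0.049, 0.989, 0.14], [0.344, -0.149, 0.927], [0.938, 0.003, -0.348]]
force: [-0.2, 0.0, -0.3]
width: 1.002
```

```bash
python3 - <<'E'
from h import *
c=r.read_camera('scene'); save('scene11.png',c['pixels'])
save('scene11c.png',c['pixels'],(150,170,290,320),5*.8)
c=r.read_camera('top'); save('top11.png',c['pixels'],(360,70,520,240),3.5)
for k,(x0,y0,x1,y1) in dict(wine=(395,185,465,240),ochre=(235,95,305,155)).items():
    hsv=cv2.cvtColor(c['pixels'],cv2.COLOR_RGB2HSV);H,S,V=[hsv[...,i].astype(int) for i in range(3)]
    m={'wine':((H<8)|(H>165))&(S>120)&(V<130),'ochre':(H>14)&(H<25)&(S>190)}[k]
    M=np.zeros(m.shape,np.uint8); M[y0:y1,x0:x1]=m[y0:y1,x0:x1]
    M=cv2.morphologyEx(M,cv2.MORPH_CLOSE,np.ones((5,5))); print(k,rectfit(c,M,.03)[:3])
delta([.64,-.3,.2],goal(81.5,70))
E
```

```text
wine ((440.5522155761719, -205.22982788085938), (95.6953125, 57.620216369628906), 78.87249755859375)
ochre ((635.5213623046875, 144.43582153320312), (56.05597686767578, 92.6862564086914), 17.613494873046875)
clock 9.975 q [-0.89  0.85  1.16  0.87  2.01 -0.74] w 1.003 F [1.2 0.2 0.1]
TCP [ 0.6326 -0.2356  0.1835] tgt [ 0.6426 -0.2823  0.1935] d [-0.006   0.0169 -0.0454] rot [ 0.07  0.23 -0.03]
```

View pics/scene11c.png

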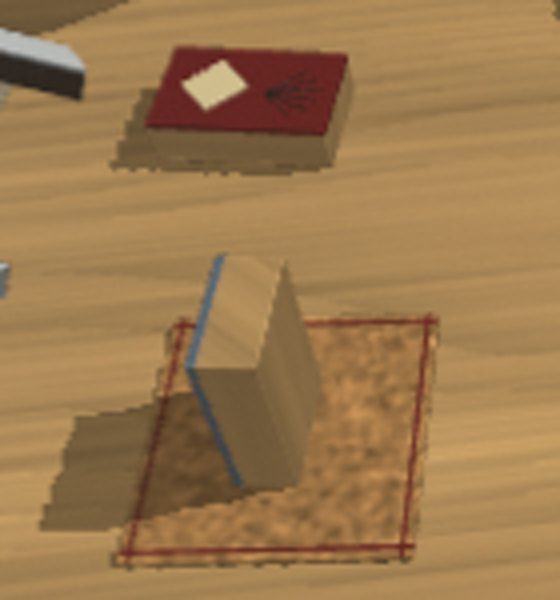

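View pics/top11.png

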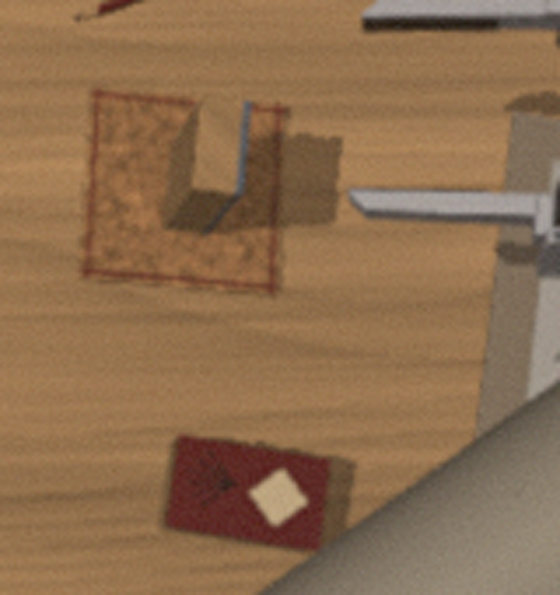

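The panel stands free. Measure its position and lean from the corners.

```bash
python3 - <<'E'
from h import *
c=r.read_camera('scene')
b=cast(c,np.array([(240,487),(297,489),(319,375)])/4+[150,170],.004); t=cast(c,np.array([(190,366),(258,367),(288,262),(222,255)])/4+[150,170],.1)
print(b.round(3)); print(t.round(3),t.mean(0).round(3)); print('lean mm near edge',(t[:2]-b[:2]).mean(0)*1000, 'far', (t[2]-b[2])*1000)
m=cast(c,np.array([(182,322),(432,320),(408,550),(125,552)])/4+[150,170],.004); print(m.mean(0).round(3))
c=r.read_camera('top'); print(cast(c,np.array([(200,98),(250,100),(241,193),(192,190)])/3.5+[360,70],.1).mean(0))
E
```

```text
[[ 0.668 -0.197  0.004]
 [ 0.673 -0.171  0.004]
 [ 0.613 -0.163  0.004]]
[[ 0.668 -0.197  0.1  ]
 [ 0.672 -0.169  0.1  ]
 [ 0.619 -0.159  0.1  ]
 [ 0.611 -0.188  0.1  ]] [ 0.642 -0.178  0.1  ]
lean mm near edge [-1.04515406  1.09451788 96.        ] far [ 6.2751303   3.82494445 96.        ]
[ 0.641 -0.177  0.004]
[ 0.64059054 -0.18307421  0.1       ]
```

Its centre is at about (642, −178) mm against the mat's (641, −177) mm, and it is vertical to about 1°. Handing in.

```bash
python3 -c "
from plant import r
print(r.hand_in()); o=r.get_obs(); print(o['clock'])"
```

```text
the job is handed in; nothing more can be done
None
the job is handed in; nothing more can be done
```

The grey-blue panel is standing by itself on a short edge in the middle of the cork mat, and I handed the job in at about 10 s. I gripped it across its 58 mm width near the stroke end, turned it 90° about the jaw axis and lowered it to light contact (4.5 N). Then I opened the gripper and backed it clear.

Last checks:
- **Position:** from the scene camera, the panel's top-face centre is at about (642, −178) mm and the mat's centre at (641, −177) mm. The top camera put the panel at about (641, −183) mm, so the two views differ by about 5 mm in y; by either view it is well within the 30 mm limit.
- **Upright:** the near side edge leans about 1° or less. One corner at the far side read about 4° (a 7 mm offset), probably because that corner was hard to pick out in the blurry crop. Both are under the 10° limit.
- **Bystanders:** in the top view the wine-red and ochre panels measured within 1 mm of their starting positions.
- **Gripper:** fully open and clear of everything. The largest force reading I saw was about 16 N in the air while the arm was settling, not from touching anything.

Three move calls were refused because their rows left out some fields. They moved nothing.

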